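# Plug-gauge two moulded wheels and sort them in the tray

### The job

Take the plug gauge from its stand and try its pin squarely in the bore of both moulded wheels, first the wheel in the lane nearer the robot, then the wheel in the farther lane: right down through the bore if it goes, otherwise pressed lightly on it. Slide each wheel along its lane, without lifting it out of the tray, the wheel that the gauge passes to the left end (robot's left, the tall end wall) and the wheel that it does not pass to the right end (the low lip). Stand the gauge back in its stand and leave the slabs, the spray can and the wrench where they are.

Things in the scene. Friction and masses are not known exactly. Their poses are not given: they have to be found in the camera images.
- tray: aluminium tray fixed to the bench, 170 (x) x 312 mm (y). Two lanes along y, centred at x = -41 (near the robot) and +41 mm (far), 76 wide, 300 long; floor 4 mm above the bench. Long walls 6 thick, 16 high; end wall at +y (robot's left) 30 high, lip at -y (right) 10 high. A wheel meets an end at y = +114 or -114. Origin: centre of the underside; x points away from the robot
- wheel_a: moulded wheel: flat black rubber disc, 72 mm diameter, 22 mm thick, on a 36 mm steel sleeve; about 250 g, lies in a lane and slides under a few N. Its through bore is either 22.5 mm (gauge passes) or 18 mm (undersize): one wheel of each; only the gauge tells which. Origin: centre of the underside; z up along the bore
- wheel_b: moulded wheel: flat black rubber disc, 72 mm diameter, 22 mm thick, on a 36 mm steel sleeve; about 250 g, lies in a lane and slides under a few N. Its through bore is either 22.5 mm (gauge passes) or 18 mm (undersize): one wheel of each; only the gauge tells which. Origin: centre of the underside; z up along the bore
- gauge: steel plug gauge, 110 mm long, 180 g, upright in its stand. Origin: centre of the pin's lower end; z up along it. Pin 20 mm dia, 0 to 40 mm (lowest 3 mm taper to 16.4); collar 34 dia to 46; square handle 20 x 20, flats facing x and y, to 110. A bore that passes it lets it down to the lane floor; an undersize one stops it within 2 mm of the wheel's top
- stand: dark steel gauge stand fixed to the bench, 70 x 70 mm and 50 mm high, with an upright round hole of 26 mm diameter and 45 mm depth in its middle. Origin: centre of the underside. The gauge hangs in it by its collar, the pin's end 10 mm above the bench
- slabs: bystander: stack of three black rubber slabs, about 85 x 65 mm, 36 mm high; origin: centre of the underside
- spray: bystander: upright spray can, 52 mm diameter, 140 mm high; origin: centre of the underside
- wrench: bystander: steel wrench lying on the bench beyond the tray; origin: underside, near its middle
Not all that is in view belongs to the job. What is shaped like the stand but blue or green is not meant.

How it is judged:
On the way, in this order (a step that is already met when the one before it is completed fails the run):
1. the gauge is tried in the wheel of the near lane: down through its bore, or held centred on it and stopped by it (((x of wheel_a in the frame of tray below 0 m and (horizontal distance between gauge and wheel_a below 0.004 m and z of gauge in the frame of wheel_a below 0.008 m and angle between gauge's own z axis and vertical below 0.15 rad)) or (x of wheel_b in the frame of tray below 0 m and (horizontal distance between gauge and wheel_b below 0.005 m and z of gauge in the frame of wheel_b between 0.014 and 0.026 m and contact force between gauge and wheel_b above 1 N and angle between gauge's own z axis and vertical below 0.15 rad)))), for 0.1 s.
2. then the gauge is tried in the wheel of the far lane in the same way (((x of wheel_a in the frame of tray above 0 m and (horizontal distance between gauge and wheel_a below 0.004 m and z of gauge in the frame of wheel_a below 0.008 m and angle between gauge's own z axis and vertical below 0.15 rad)) or (x of wheel_b in the frame of tray above 0 m and (horizontal distance between gauge and wheel_b below 0.005 m and z of gauge in the frame of wheel_b between 0.014 and 0.026 m and contact force between gauge and wheel_b above 1 N and angle between gauge's own z axis and vertical below 0.15 rad)))), for 0.1 s.
At the end, for the whole second after the job is handed in: The wheel that the gauge passes lies flat in the tray within 29 mm of the left (+y, tall) end wall, the other flat within 29 mm of the right (-y, low) lip, both at rest; the gauge hangs upright in its stand by its collar, let go and at rest (y of wheel_a in the frame of tray between 0.085 and 0.13 m and x of wheel_a in the frame of tray between -0.08 and 0.08 m and z of wheel_a in the frame of tray between 0.002 and 0.008 m and angle between each of wheel_a, wheel_b's own z axis and vertical below 0.08 rad and linear speed of each of wheel_a, wheel_b, gauge below 0.02 m/s and y of wheel_b in the frame of tray between -0.13 and -0.085 m and x of wheel_b in the frame of tray between -0.08 and 0.08 m and z of wheel_b in the frame of tray between 0.002 and 0.008 m and horizontal distance between gauge and stand below 0.006 m and z of gauge in the frame of stand between 0.006 and 0.016 m and angle between gauge's own z axis and vertical below 0.1 rad); the robot touches nothing.
It fails at once if a wheel is lifted out of its lane (z of any of wheel_a, wheel_b in the frame of tray above 0.03 m).
It fails at once if the gauge is forced on a wheel (over 60 N) (contact force between gauge and wheel_a above 60 N or contact force between gauge and wheel_b above 60 N).
It fails at once if a bystander is moved by more than 30 mm (distance of any of slabs, spray, wrench from where it was at the start of the episode above 0.03 m).
It also fails if it takes over 54 s, if anything falls off the work surface, if the arm or the gripper's body presses on something with over 40 N, if the wrist force passes 120 N, or if a joint passes its speed limit or range.

### The arm

A 7-joint arm with a two-finger parallel gripper is mounted at the origin on the work surface. World frame = base frame: x ahead of the robot, y to its left, z up, the work surface at z = 0. Lengths are in m, angles in rad, forces in N, time in s.
With the tool pointing down it reaches from about 0.425 to 0.95 m from the base axis. Payload 16.7 kg.
Tool frame: the origin (TCP) lies midway between the tips of the shut fingers; the grasp point (between the pads) lies robot.grip_depth behind it (robot.grip_depth is the distance from the TCP to the grasp point, in m); z points along the fingers, y is the line along which they close (so a half turn about z gives the same grasp; the last joint's range is limited). The gripper opens to 94 mm and grips with 3 to 60 N. Pads are 16 mm wide; open, the fingers measure 119 mm over their backs; the gripper's body (75 mm by 177 mm) begins 78 mm behind the grasp point.
Start: joints at [-1.411, 0.426, 0.074, 1.606, -0.034, 1.111, -0.067], TCP at [0.206, 0.643, 0.205] pointing down, gripper open.
Joint ranges: [-2.85, 2.85], [-0.5, 2.14], [-1.23, 1.37], [0.21, 2.46], [-1.02, 4.16], [0.16, 2.05], [-2.73, 2.73]. Speed limits (rad/s): [1.89, 1.89, 2.39, 2.39, 3.01, 3.01, 3.01].

### API

Orientations are given as a unit quaternion [x, y, z, w].
In Python, from bench import robot gives the robot as it stands.
- The arm moves only by the tool play_rows, never from a script. Its argument "commands" is a list of rows, each an object with "translation": the shift along the tool's x, y, z in cm, a list of three; "roll": the turn about the tool's z in rad. A call has 1 to 10 rows; each row is the pose to reach, as a shift and turn from the pose commanded when the call began, along the tool's axes at that moment; what a row does not reach only later rows make up. A row lasts 1/10 s, in which the tool goes at most 50 mm and 8.59 degrees, less where a joint would pass 70% of its speed; a pose out of reach is approached as far as the arm can. A call with a gripper value outside its range is refused whole. "jaw" is the opening, from 0 (shut) to 1 (fully open), set as the call begins (left out, the last holds). The fingers move at their own pace and stop on an object; the grip force is fixed at half the most. Time passes only in rows, so rows that repeat a pose let the fingers close. It gives the time, the measured TCP pose, the force, the opening and the grip force at its end, in the units of the state.
- robot.get_state(): the state, without advancing time (a new reading comes with each control period).
- robot.camera(name): name is "side" or "top"; returns the picture (384x512x3 uint8, red, green, blue); there is no depth.
- robot.get_calibration(name): a dict with "vertical_fov" (degrees; the focal length in pixels is half the picture's height over the tangent of half this angle, whatever the lens; pixels are square), "cx", "cy" (the principal point, pixels), "eye" and "rotation" of the camera in the world. Camera axes: x right, y down, z forward; pixel columns grow to the right and rows downward; lengths in m; the calibration is good to about 2 mm. A picture is of the moment at which its call begins. get_calibration takes no time and is no camera call.
- robot.finish_job(): hands the job in; it is judged then, once.
The state is a dict: "time": time; "q": joint angles; "qd": joint speeds; "joint_efforts": joint torques, N m; "ee_pos": TCP position; "orientation": TCP orientation; "ft_force": force on the tool from outside, world axes, zero at the start; "moment": the same for the moment, N m; "grip_width": finger opening in m; "grasp_force": force on a finger pad.
Only numpy, scipy, OpenCV 4.12 (cv2) and the standard library are available. Lean on these libraries where they do the work, as an engineer would, in place of code of your own. Each camera call takes 0.05 s, during which the arm holds its last target. There are 200 camera calls.

## Working session

There is one attempt and no reset: what is moved stays moved. The work goes in short steps, Python scripts to look and compute and a tool call to move; the robot and the scene stay as the last step left them, time stands still between calls to the robot, and variables do not carry over. Pictures are saved under pics/ and viewed, at most 10 in all, crops included, and the job is handed in when it is done.

Besides the shell and the picture viewer there is one more tool, called after "Call:" by a JSON object that holds its "name" and its "arguments". play_rows: Moves the arm, as the interface text tells. Its arguments: {"type":"object","properties":{"commands":{"type":"array"},"jaw":{"type":"number"}},"required":["commands"]}

```bash
mkdir -p pics; ls
python3 - <<'E'
from bench import robot
import cv2
s=robot.get_state()
print(s, robot.grip_depth)
for n in("top","side"):
    c=robot.get_calibration(n);print(n,c)
    cv2.imwrite(f"pics/{n}0.png",cv2.resize(robot.camera(n)[:,:,::-1],(800,600),interpolation=cv2.INTER_CUBIC))
E
```

```text
pics
{'time': 0.0, 'q': array([-1.41053499,  0.42673551,  0.07387763,  1.60660521, -0.03410417,
        1.11081472, -0.06708698]), 'qd': array([-7.60626378e-04, -1.57322203e-04, -1.81770293e-03, -2.97845363e-05,
        2.67463664e-04,  8.59441766e-04,  9.85930256e-04]), 'joint_efforts': array([ 3.50064991e-03, -9.35800838e+01,  3.66879903e+00, -4.54179168e+01,
       -4.86871123e-02,  2.01256113e-02,  1.62046786e-04]), 'ee_pos': array([0.20567092, 0.642436  , 0.20477488]), 'orientation': array([ 1.54284295e-01,  9.88026281e-01, -6.49421898e-04, -4.88924488e-05]), 'ft_force': array([-0.13694683, -0.38677197, -0.17711863]), 'moment': array([-0.0243632 ,  0.02281187,  0.02995998]), 'grasp_force': 0.0, 'grip_width': 0.09419915574075287} 0.0188
top {'vertical_fov': 53.44026732594287, 'cx': 256.1234821035083, 'cy': 195.93942506467627, 'eye': array([0.33298132, 0.05350714, 0.89400756]), 'rotation': array([-0.66320974,  0.73947237, -0.08613637,  0.07690243])}
side {'vertical_fov': 51.81543229209909, 'cx': 256.5497290068012, 'cy': 190.88281711615605, 'eye': array([ 0.51005423, -0.80748949,  0.53319029]), 'rotation': array([ 8.64955394e-01,  3.06005327e-03,  7.08830189e-04, -5.01838919e-01])}
```

View pics/top0.png

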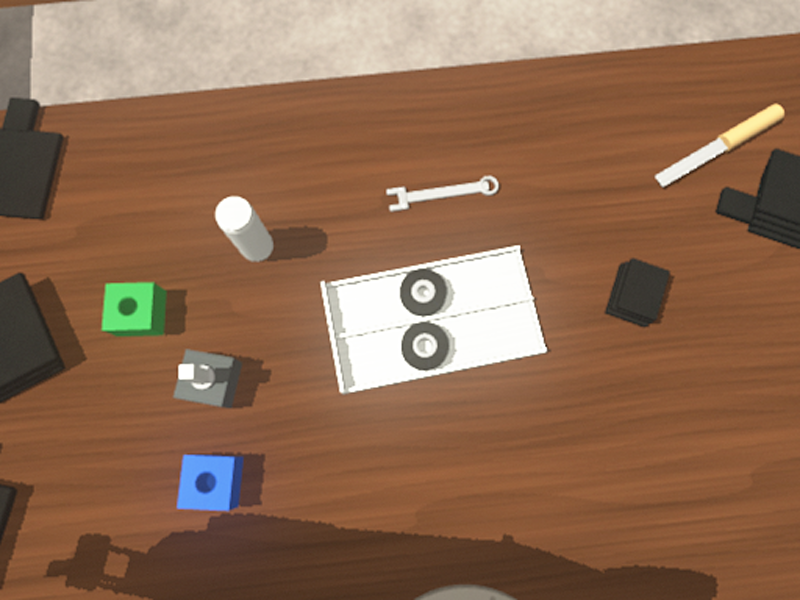

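View pics/side0.png

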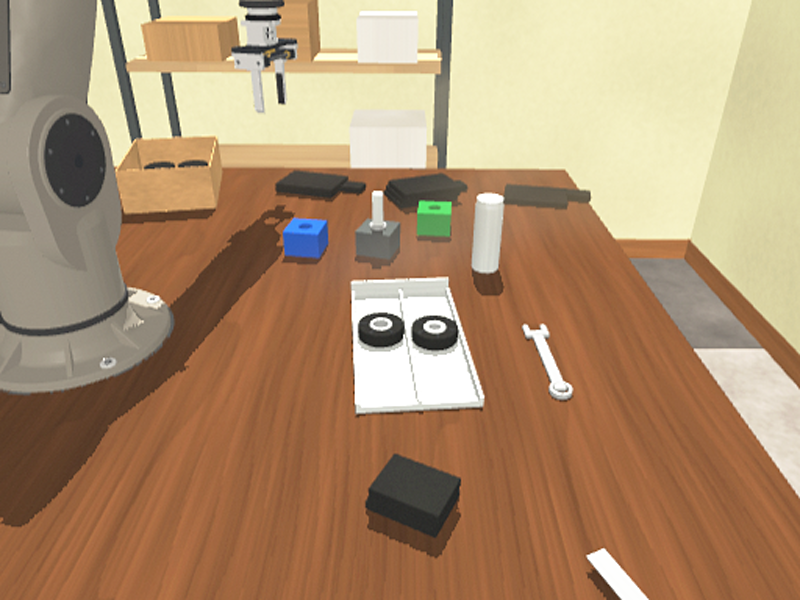

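The top view shows the tray with far wheel at (423,291), near wheel at (425,345), and the gauge in a grey stand at (205,378). Lookalikes for the stand are green (133,308) and blue (208,482), so I choose the grey one that holds the gauge. The side view agrees, with the gauge at (378,210).

```bash
cat > h.py <<'E'
import numpy as np, cv2
from scipy.spatial.transform import Rotation as R
from bench import robot
def cal(n):
    c=robot.get_calibration(n); f=192/np.tan(np.radians(c["vertical_fov"]/2))
    return c,f,R.from_quat(c["rotation"]).as_matrix()
def px2w(n,u,v,z):
    c,f,M=cal(n); d=M@np.array([(u-c["cx"])/f,(v-c["cy"])/f,1]); e=np.array(c["eye"])
    return e+d*(z-e[2])/d[2]
def w2px(n,p):
    c,f,M=cal(n); q=M.T@(np.array(p)-c["eye"]); return c["cx"]+f*q[0]/q[2], c["cy"]+f*q[1]/q[2]
def crop(n,name,u0,v0,w,h,s):
    im=robot.camera(n)[:,:,::-1][v0:v0+h,u0:u0+w]
    cv2.imwrite("pics/"+name,cv2.resize(im,None,fx=s,fy=s,interpolation=cv2.INTER_CUBIC))
def tool(p,z=None):
    "shift in tool axes (cm) from measured TCP to world p"
    s=robot.get_state(); r=R.from_quat(s["orientation"])
    return np.round(r.inv().apply(np.array(p)-s["ee_pos"])*100,2), r.as_matrix().round(3).tolist()
E
python3 - <<'E'
from h import *
crop("top","c1.png",105,150,200,105,4)
crop("side","c2.png",210,115,120,90,6)
k=1.5625
g=lambda n,u,v,z:px2w(n,u/k,v/k,z).round(4)
print("farwheel",g("top",423,291,.026),"near",g("top",425,346,.026))
print("tray corners",[g("top",u,v,z) for u,v,z in((323,283,.03),(342,391,.03),(519,247,.013),(546,352,.013))])
print("gauge top",g("top",186,372,.12),"collar",g("top",203,377,.055))
E
```

```text
farwheel [ 0.5559 -0.0058  0.026 ] near [0.4724 0.0011 0.026 ]
tray corners [array([0.5835, 0.1424, 0.03  ]), array([0.4196, 0.128 , 0.03  ]), array([ 0.6133, -0.1634,  0.013 ]), array([ 0.4459, -0.1781,  0.013 ])]
gauge top [0.457  0.3197 0.12  ] collar [0.4578 0.3185 0.055 ]
```

View pics/c1.png

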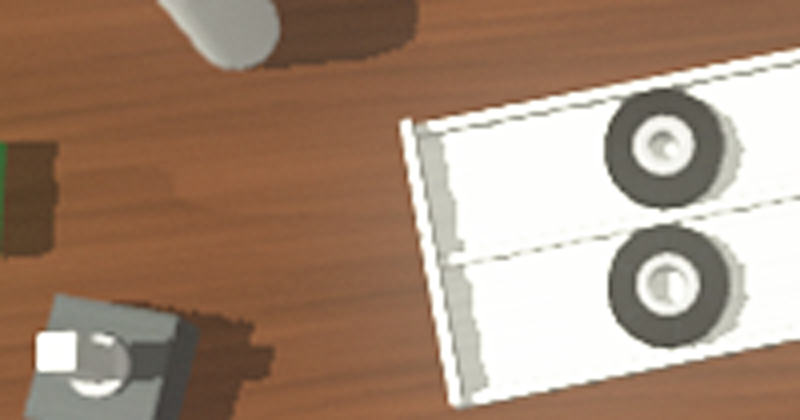

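View pics/c2.png

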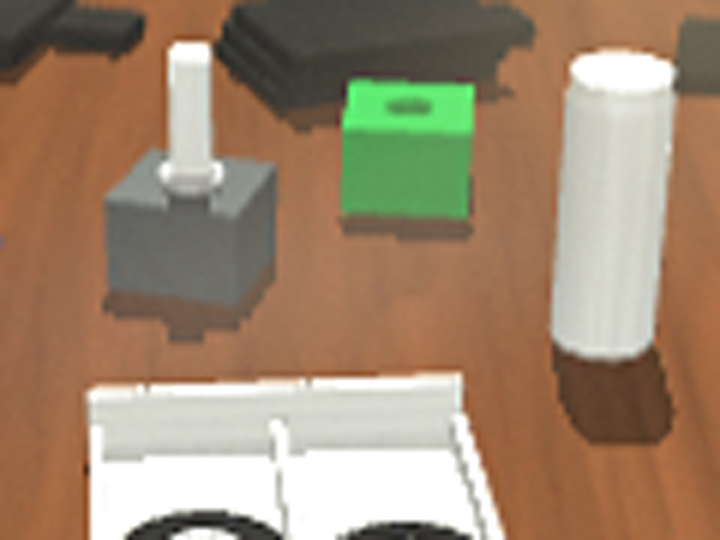

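```bash
cat >> h.py <<'E'
def wheels(n):
    "centres of bright sleeve discs inside dark rings, at z=.026"
    g=cv2.cvtColor(robot.camera(n),cv2.COLOR_RGB2GRAY); s=4
    g=cv2.resize(g,None,fx=s,fy=s,interpolation=cv2.INTER_CUBIC)
    cs,h=cv2.findContours((g<140).astype(np.uint8),cv2.RETR_CCOMP,cv2.CHAIN_APPROX_NONE); out=[]
    for c,hh in zip(cs,h[0]):
        if hh[3]<0 or cv2.contourArea(c)<1200: continue
        (u,v),ax,_=cv2.fitEllipse(c); u=(u+.5)/s-.5; v=(v+.5)/s-.5
        p=px2w(n,u,v,.026)
        if .35<p[0]<.7 and -.2<p[1]<.2: out.append((p.round(4).tolist(),np.round([u,v],1).tolist(),np.round(np.array(ax)/s,1).tolist()))
    return out
E
python3 - <<'E'
from h import *
for n in("top","side"):
    for w in wheels(n): print(n,w)
print("gauge top",px2w("top",118.9,237.8,.12).round(4), "side",px2w("side",241.3,122.5,.12).round(4))
for p in ((.457,.319,.12),(.467,.319,.12),(.457,.329,.12)): print(np.round(w2px("top",p),2),np.round(w2px("side",p),2))
print(tool((.457,.319,.18)))
E
```

```text
top ([0.4745, 0.0021, 0.026], [271.4, 220.6], [16.1, 16.3])
top ([0.5569, -0.0052, 0.026], [270.4, 185.9], [15.4, 16.0])
top ([0.5127, -0.0111, 0.026], [275.1, 203.9], [82.8, 164.8])
side ([0.5596, -0.0058, 0.026], [277.8, 208.7], [9.1, 15.2])
side ([0.4767, 0.0016, 0.026], [243.4, 206.9], [9.1, 14.9])
side ([0.5218, -0.0662, 0.026], [262.3, 222.9], [85.7, 102.9])
gauge top [0.4576 0.32   0.12  ] side [0.4606 0.3306 0.12  ]
[119.4  238.05] [239.96 123.83]
[119.27 233.18] [243.3  123.85]
[114.46 238.58] [240.09 122.68]
(array([-33.8 , -23.17,   2.54]), [[-0.952, 0.305, -0.0], [0.305, 0.952, -0.0], [-0.0, -0.0, -1.0]])
```

Both cameras agree within 3 mm: near wheel (0.4757, 0.002), far wheel (0.558, -0.0055), gauge (0.459, 0.320), and tray yaw about 5°. Now I move above the gauge.

Call:
{"name": "play_rows", "arguments": {"commands": [{"translation":[-34,-23,2],"roll":-0.31},{"translation":[-34,-23,2],"roll":-0.31},{"translation":[-34,-23,2],"roll":-0.31},{"translation":[-34,-23,2],"roll":-0.31},{"translation":[-34,-23,2],"roll":-0.31},{"translation":[-34,-23,2],"roll":-0.31},{"translation":[-34,-23,2],"roll":-0.31},{"translation":[-34,-23,2],"roll":-0.31},{"translation":[-34,-23,2],"roll":-0.31},{"translation":[-34,-23,2],"roll":-0.31}], "jaw": 1}}

```text
time: 1.3
ee_pos: [0.4608, 0.3182, 0.1855]
orientation: [0.002, 1.0, -0.0, 0.0]
ft_force: [-0.9, 0.4, -0.4]
grip_width: 0.094
grasp_force: 0.0
```

Run:
```python
from h import *
print(robot.get_state()["ee_pos"],tool((.459,.320,.18)))
```

```text
[0.46075036 0.31823965 0.1855259 ] (array([0.18, 0.18, 0.55]), [[-1.0, 0.004, 0.0], [0.004, 1.0, -0.0], [-0.0, -0.0, -1.0]])
```

Call:
{"name": "play_rows", "arguments": {"commands": [{"translation":[0,0,0]},{"translation":[0,0,4]},{"translation":[0,0,8]},{"translation":[0,0,11]},{"translation":[0,0,11]},{"translation":[0,0,11]}]}}

```text
validation failed for argument at $.co...
```

Run:
```python
from h import *
print(robot.get_state()["ee_pos"])
a=robot.camera("top")[:,:,::-1][205:265,85:160]; b=robot.camera("side")[:,:,::-1][90:165,195:289]
cv2.imwrite("pics/g1.png",np.hstack([cv2.resize(x,(400,320),interpolation=cv2.INTER_CUBIC) for x in(a,b)]))
```

```text
[0.46075036 0.31823965 0.1855259 ]
```

View pics/g1.png

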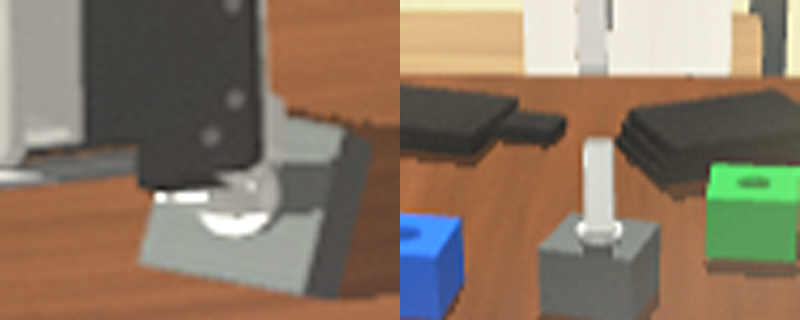

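Call:
{"name": "play_rows", "arguments": {"commands": [{"translation":[0,0,0],"roll":0},{"translation":[0,0,4],"roll":0},{"translation":[0,0,8],"roll":0},{"translation":[0,0,11],"roll":0},{"translation":[0,0,11],"roll":0},{"translation":[0,0,11],"roll":0}]}}

```text
time: 2.0
ee_pos: [0.4591, 0.321, 0.076]
orientation: [-0.001, 1.0, -0.0, -0.0]
ft_force: [-0.7, 0.2, 0.6]
grip_width: 0.094
grasp_force: 0.0
```

Call:
{"name": "play_rows", "arguments": {"commands": [{"translation":[0,0,0],"roll":0},{"translation":[0,0,0],"roll":0},{"translation":[0,0,0],"roll":0},{"translation":[0,0,0],"roll":0},{"translation":[0,0,0],"roll":0},{"translation":[0,0,0],"roll":0},{"translation":[0,0,0],"roll":0},{"translation":[0,0,0],"roll":0}], "jaw": 0}}

```text
time: 2.8
ee_pos: [0.4594, 0.3201, 0.0754]
orientation: [-0.0, 1.0, -0.0, -0.0]
ft_force: [-0.2, -0.1, 1.1]
grip_width: 0.0332
grasp_force: 0.0
```

Call:
{"name": "play_rows", "arguments": {"commands": [{"translation":[0,0,0],"roll":0},{"translation":[0,0,0],"roll":0},{"translation":[0,0,0],"roll":0},{"translation":[0,0,0],"roll":0}], "jaw": 0}}

```text
time: 3.2
ee_pos: [0.4594, 0.3201, 0.0755]
orientation: [-0.0, 1.0, -0.0, -0.0]
ft_force: [1.3, 0.1, -0.7]
grip_width: 0.0199
grasp_force: 29.8
```

Call:
{"name": "play_rows", "arguments": {"commands": [{"translation":[0,0,-3],"roll":0},{"translation":[0,0,-6],"roll":0},{"translation":[0,0,-6],"roll":0},{"translation":[-0.3,-5,-6],"roll":0},{"translation":[-0.5,-10,-6],"roll":0},{"translation":[-0.8,-15,-6],"roll":0},{"translation":[-1,-20,-6],"roll":0},{"translation":[-1.3,-25,-6],"roll":0},{"translation":[-1.6,-29,-6],"roll":0},{"translation":[-1.6,-31.8,-6],"roll":0}]}}

```text
time: 4.2
ee_pos: [0.475, -0.0009, 0.1351]
orientation: [0.001, 1.0, -0.0, -0.0]
ft_force: [-0.1, -0.0, -2.0]
grip_width: 0.0199
grasp_force: 29.8
```

Call:
{"name": "play_rows", "arguments": {"commands": [{"translation":[0,0,0],"roll":0},{"translation":[0,0,1],"roll":0},{"translation":[0,0,2],"roll":0},{"translation":[0,0,2],"roll":0},{"translation":[0,0,2],"roll":0}]}}

```text
time: 4.7
ee_pos: [0.4751, 0.0028, 0.1149]
orientation: [-0.001, 1.0, -0.0, -0.001]
ft_force: [-0.5, -0.2, -1.3]
grip_width: 0.0199
grasp_force: 29.8
```

Run:
```python
from h import *
s=robot.get_state();print(s["ee_pos"],s["grip_width"],s["ft_force"])
a=robot.camera("top")[:,:,::-1][170:250,225:325]; b=robot.camera("side")[:,:,::-1][150:230,205:305]
cv2.imwrite("pics/g2.png",np.hstack([cv2.resize(x,(400,320),interpolation=cv2.INTER_CUBIC) for x in(a,b)]))
e=s["ee_pos"]
for z in(-.0655,-.0195,-.0255): print("exp axis px side",w2px("side",(e[0],e[1],e[2]+z)))
print("wheel px side",w2px("side",(.4757,.0019,.026)))
```

```text
[0.47514769 0.00279353 0.1148585 ] 0.019866165354576353 [-0.53455644 -0.21437158 -1.28859955]
exp axis px side (np.float64(242.6125636467384), np.float64(198.28848440218883))
exp axis px side (np.float64(242.35186605494468), np.float64(181.32966976846194))
exp axis px side (np.float64(242.38660085191432), np.float64(183.5892264413694))
wheel px side (np.float64(242.9559669687905), np.float64(206.78753095205573))
```

View pics/g2.png

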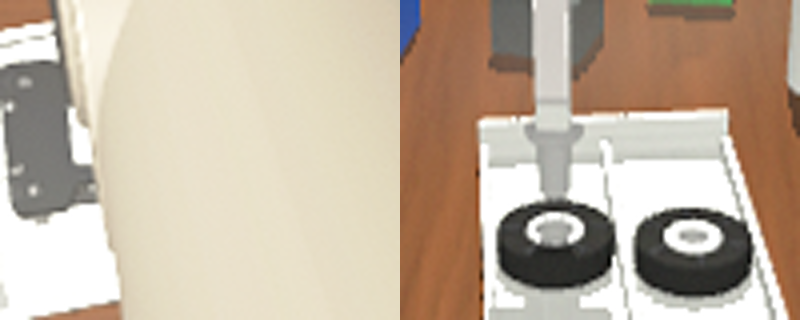

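Call:
{"name": "play_rows", "arguments": {"commands": [{"translation":[0,0,0.7],"roll":0},{"translation":[0,0,1.4],"roll":0},{"translation":[0,0,2.0],"roll":0},{"translation":[0,0,2.2],"roll":0},{"translation":[0,0,2.4],"roll":0},{"translation":[0,0,2.5],"roll":0},{"translation":[0,0,2.5],"roll":0}]}}

```text
time: 5.5
ee_pos: [0.4755, 0.0021, 0.0905]
orientation: [-0.0, 1.0, -0.0, -0.0]
ft_force: [0.4, -0.3, -0.8]
grip_width: 0.02
grasp_force: 29.8
```

Call:
{"name": "play_rows", "arguments": {"commands": [{"translation":[0,0,0.1],"roll":0},{"translation":[0,0,0.2],"roll":0},{"translation":[0,0,0.2],"roll":0}]}}

```text
time: 5.8
ee_pos: [0.4755, 0.0021, 0.0885]
orientation: [-0.0, 1.0, -0.0, 0.0]
ft_force: [-1.2, 0.3, -1.8]
grip_width: 0.02
grasp_force: 29.8
```

Call:
{"name": "play_rows", "arguments": {"commands": [{"translation":[0,0,0.1],"roll":0},{"translation":[0,0,0.2],"roll":0},{"translation":[0,0,0.3],"roll":0},{"translation":[0,0,0.4],"roll":0},{"translation":[0,0,0.4],"roll":0}]}}

```text
time: 6.3
ee_pos: [0.4754, 0.0021, 0.0843]
orientation: [-0.0, 1.0, -0.0, -0.0]
ft_force: [0.6, -0.6, -1.2]
grip_width: 0.0197
grasp_force: 29.8
```

The near wheel passes: the pin is 7 mm into the bore with no resistance. I'll go on down.

Call:
{"name": "play_rows", "arguments": {"commands": [{"translation":[0,0,0.3],"roll":0},{"translation":[0,0,0.6],"roll":0},{"translation":[0,0,0.9],"roll":0},{"translation":[0,0,1.1],"roll":0},{"translation":[0,0,1.2],"roll":0},{"translation":[0,0,1.2],"roll":0},{"translation":[0,0,1.2],"roll":0}]}}

```text
time: 7.0
ee_pos: [0.4756, 0.0021, 0.0725]
orientation: [-0.0, 1.0, -0.0, -0.0]
ft_force: [0.3, 0.6, -2.3]
grip_width: 0.0198
grasp_force: 29.8
```

Call:
{"name": "play_rows", "arguments": {"commands": [{"translation":[0.1,1,0],"roll":0},{"translation":[0.2,2,0],"roll":0},{"translation":[0.3,3,0],"roll":0},{"translation":[0.4,4,0],"roll":0},{"translation":[0.45,5,0],"roll":0},{"translation":[0.55,6,0],"roll":0},{"translation":[0.65,7,0],"roll":0},{"translation":[0.7,7.7,0],"roll":0},{"translation":[0.75,8.1,0],"roll":0},{"translation":[0.75,8.1,0],"roll":0}]}}

```text
time: 8.0
ee_pos: [0.4679, 0.0838, 0.0724]
orientation: [-0.0, 1.0, 0.0, -0.0]
ft_force: [0.1, 0.5, -1.8]
grip_width: 0.0199
grasp_force: 29.8
```

Call:
{"name": "play_rows", "arguments": {"commands": [{"translation":[0,-0.1,0],"roll":0},{"translation":[0,-0.1,-0.7],"roll":0},{"translation":[0,-0.1,-1.4],"roll":0},{"translation":[0,-0.1,-2.1],"roll":0},{"translation":[0,-0.1,-2.8],"roll":0},{"translation":[0,-0.1,-4],"roll":0},{"translation":[0,-0.1,-5],"roll":0},{"translation":[0,-0.1,-5],"roll":0}]}}

```text
time: 8.8
ee_pos: [0.4689, 0.0824, 0.1241]
orientation: [-0.0, 1.0, 0.001, 0.001]
ft_force: [0.1, -0.6, -2.2]
grip_width: 0.0201
grasp_force: 29.8
```

Run:
```python
from h import *
for n in("top","side"):
    for w in wheels(n): print(n,w)
s=robot.get_state();print(s["ee_pos"],tool((.559,-.0053,.125)))
crop("side","g3.png",195,130,120,90,5)
```

```text
side ([0.5596, -0.0058, 0.026], [277.8, 208.7], [9.1, 15.2])
side ([0.4688, 0.0834, 0.026], [241.4, 190.1], [7.6, 14.4])
side ([0.516, -0.0132, 0.026], [259.7, 210.3], [77.7, 164.9])
[0.46810996 0.08224761 0.12273358] (array([-9.09, -8.76, -0.22]), [[-1.0, -0.0, 0.001], [-0.0, 1.0, 0.0], [-0.001, 0.0, -1.0]])
```

View pics/g3.png

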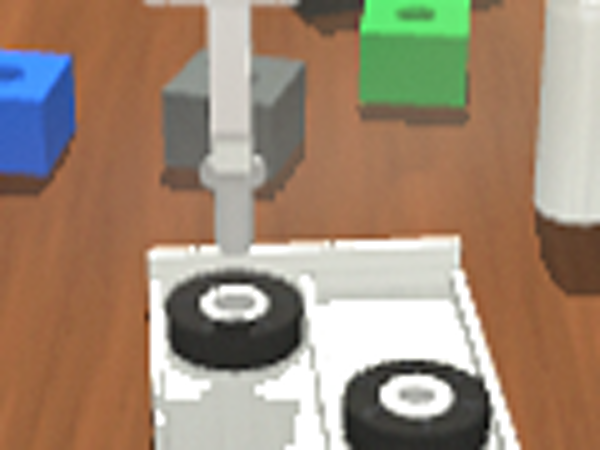

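The near wheel sits at its left end, at about tray y = 0.106, and the gauge is clear. Next is the far wheel.

Call:
{"name": "play_rows", "arguments": {"commands": [{"translation":[-3,-3,0],"roll":0},{"translation":[-6,-6,0],"roll":0},{"translation":[-8,-8,0],"roll":0},{"translation":[-9,-8.8,0],"roll":0},{"translation":[-9,-8.8,0],"roll":0},{"translation":[-9,-8.8,1],"roll":0},{"translation":[-9,-8.8,2],"roll":0},{"translation":[-9,-8.8,2.6],"roll":0},{"translation":[-9,-8.8,2.6],"roll":0}]}}

```text
time: 9.85
ee_pos: [0.5569, -0.0053, 0.0953]
orientation: [-0.001, 1.0, -0.0, -0.001]
ft_force: [0.3, -0.9, -1.4]
grip_width: 0.0195
grasp_force: 29.8
```

Run:
```python
from h import *
s=robot.get_state();print(s["ee_pos"],s["ft_force"],tool((.5582,-.0055,.0975)))
crop("side","g4.png",235,150,90,68,8)
```

```text
[ 0.55689879 -0.00527414  0.09526064] [ 0.25826894 -0.93923696 -1.39503336] (array([-0.13, -0.02, -0.22]), [[-1.0, -0.001, -0.002], [-0.001, 1.0, -0.0], [0.002, -0.0, -1.0]])
```

View pics/g4.png

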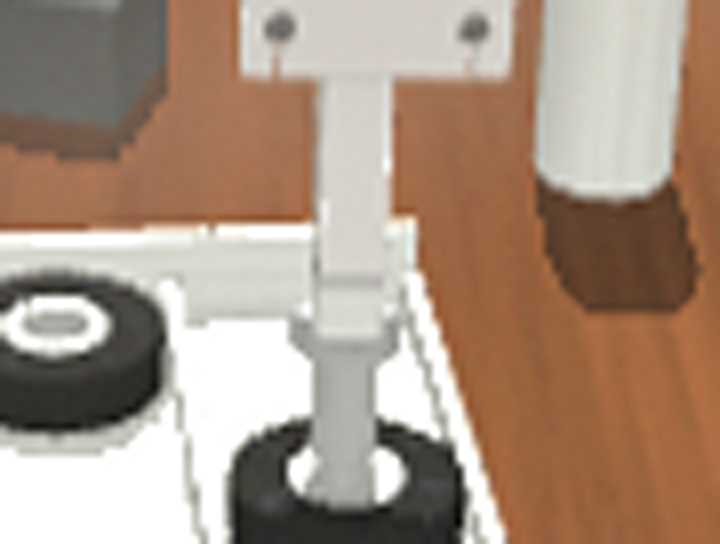

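The pin at column 346 lines up with the sleeve centre at 346. I'll lower it gently onto the bore.

Call:
{"name": "play_rows", "arguments": {"commands": [{"translation":[0,0,0.2],"roll":0},{"translation":[0,0,0.4],"roll":0},{"translation":[0,0,0.5],"roll":0},{"translation":[0,0,0.5],"roll":0}]}}

```text
time: 10.3
ee_pos: [0.558, -0.0059, 0.0915]
orientation: [-0.0, 1.0, -0.0, -0.0]
ft_force: [0.1, 0.0, -1.5]
grip_width: 0.0198
grasp_force: 29.8
```

Call:
{"name": "play_rows", "arguments": {"commands": [{"translation":[0,0,0.1],"roll":0},{"translation":[0,0,0.15],"roll":0},{"translation":[0,0,0.15],"roll":0}]}}

```text
time: 10.6
ee_pos: [0.5581, -0.0059, 0.09]
orientation: [-0.0, 1.0, -0.0, 0.0]
ft_force: [0.5, -0.0, -1.4]
grip_width: 0.0198
grasp_force: 29.8
```

Call:
{"name": "play_rows", "arguments": {"commands": [{"translation":[0,0,0.05],"roll":0},{"translation":[0,0,0.1],"roll":0},{"translation":[0,0,0.1],"roll":0}]}}

```text
time: 10.9
ee_pos: [0.5583, -0.0058, 0.0893]
orientation: [-0.0, 1.0, 0.0, 0.0]
ft_force: [0.1, 0.3, 3.5]
grip_width: 0.0198
grasp_force: 29.8
```

Call:
{"name": "play_rows", "arguments": {"commands": [{"translation":[0,0,0.05],"roll":0},{"translation":[0,0,0.05],"roll":0},{"translation":[0,0,0.05],"roll":0},{"translation":[0,0,0.05],"roll":0}]}}

```text
time: 11.3
ee_pos: [0.5584, -0.0058, 0.089]
orientation: [-0.0, 1.0, 0.0, 0.0]
ft_force: [-2.3, 1.1, 9.6]
grip_width: 0.0197
grasp_force: 29.8
```

Stopped with about 11 N, so the far wheel is undersize. I'm returning the gauge to the stand.

Call:
{"name": "play_rows", "arguments": {"commands": [{"translation":[0,0,-2],"roll":0},{"translation":[0,0,-5],"roll":0},{"translation":[1,4,-5],"roll":0},{"translation":[2.5,8.5,-5],"roll":0},{"translation":[4,13,-5],"roll":0},{"translation":[5.5,17.5,-5],"roll":0},{"translation":[7,22,-5],"roll":0},{"translation":[8.3,26.5,-5],"roll":0},{"translation":[9.5,30.5,-5],"roll":0},{"translation":[9.9,32.6,-5],"roll":0}]}}

```text
time: 12.3
ee_pos: [0.4569, 0.3238, 0.1383]
orientation: [-0.002, 1.0, 0.0, -0.0]
ft_force: [0.6, -0.9, -1.8]
grip_width: 0.02
grasp_force: 29.8
```

Call:
{"name": "play_rows", "arguments": {"commands": [{"translation":[0,0,0],"roll":0},{"translation":[0,0,0],"roll":0},{"translation":[0,0,0],"roll":0},{"translation":[0,0,0],"roll":0}]}}

```text
time: 12.7
ee_pos: [0.4594, 0.3189, 0.1385]
orientation: [0.001, 1.0, -0.0, -0.0]
ft_force: [-0.5, 0.1, -2.0]
grip_width: 0.02
grasp_force: 29.8
```

Run:
```python
from h import *
s=robot.get_state();print(s["ee_pos"],s["ft_force"],tool((.4594,.3201,.0755)))
for n in ("side",):
    for w in wheels(n): print(n,w)
crop("side","g5.png",205,105,70,60,8)
```

```text
[0.45940488 0.31891156 0.13847737] [-0.47826418  0.11797215 -2.0416952 ] (array([0.  , 0.12, 6.3 ]), [[-1.0, 0.002, -0.0], [0.002, 1.0, -0.0], [0.0, -0.0, -1.0]])
side ([0.5594, -0.0058, 0.026], [277.7, 208.7], [9.0, 15.2])
side ([0.5222, -0.0666, 0.026], [262.4, 223.0], [85.8, 102.5])
```

View pics/g5.png

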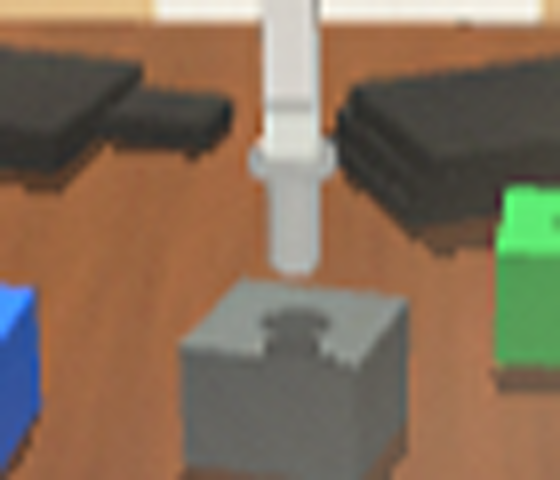

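Call:
{"name": "play_rows", "arguments": {"commands": [{"translation":[0,0.1,1],"roll":0},{"translation":[0,0.1,2],"roll":0},{"translation":[0,0.1,3],"roll":0},{"translation":[0,0.1,4],"roll":0},{"translation":[0,0.1,5],"roll":0},{"translation":[0,0.1,5.7],"roll":0},{"translation":[0,0.1,6.1],"roll":0},{"translation":[0,0.1,6.2],"roll":0},{"translation":[0,0.1,6.2],"roll":0},{"translation":[0,0.1,6.2],"roll":0}]}}

```text
time: 13.8
ee_pos: [0.4592, 0.3213, 0.0768]
orientation: [-0.0, 1.0, 0.0, 0.0]
ft_force: [1.6, 0.1, -2.2]
grip_width: 0.0198
grasp_force: 29.8
```

Call:
{"name": "play_rows", "arguments": {"commands": [{"translation":[0,-0.1,0.1],"roll":0},{"translation":[0,-0.1,0.1],"roll":0}]}}

```text
time: 14.0
ee_pos: [0.459, 0.32, 0.0756]
orientation: [-0.0, 1.0, 0.0, 0.0]
ft_force: [0.3, 0.5, -1.8]
grip_width: 0.0196
grasp_force: 29.8
```

Call:
{"name": "play_rows", "arguments": {"commands": [{"translation":[0,0,0],"roll":0},{"translation":[0,0,0],"roll":0},{"translation":[0,0,0],"roll":0},{"translation":[0,0,0],"roll":0},{"translation":[0,0,0],"roll":0},{"translation":[0,0,0],"roll":0},{"translation":[0,0,-3],"roll":0},{"translation":[0,0,-7],"roll":0},{"translation":[0,0,-10],"roll":0},{"translation":[0,0,-10],"roll":0}], "jaw": 0.8}}

```text
time: 15.0
ee_pos: [0.4607, 0.3213, 0.1794]
orientation: [0.0, 1.0, 0.002, 0.002]
ft_force: [0.5, -0.6, 0.2]
grip_width: 0.0754
grasp_force: 0.0
```

Call:
{"name": "play_rows", "arguments": {"commands": [{"translation":[-1.5,-4.5,0],"roll":0},{"translation":[-3,-9,0],"roll":0},{"translation":[-4.5,-13.5,0],"roll":0},{"translation":[-6,-18,0],"roll":0},{"translation":[-7.5,-22.5,0],"roll":0},{"translation":[-9.2,-26.2,0],"roll":0},{"translation":[-9.2,-26.2,3],"roll":0},{"translation":[-9.2,-26.2,7],"roll":0},{"translation":[-9.2,-26.2,11],"roll":0},{"translation":[-9.2,-26.2,11],"roll":0}], "jaw": 0}}

```text
time: 16.0
ee_pos: [0.5476, 0.0574, 0.061]
orientation: [-0.0, 1.0, -0.001, -0.004]
ft_force: [0.4, 0.7, -1.2]
grip_width: 0.0008
grasp_force: 0.0
```

Run:
```python
from h import *
s=robot.get_state();print(s["ee_pos"],s["grip_width"],s["ft_force"],tool((.5525,.058,.012)))
a=robot.camera("side")[:,:,::-1][90:240,200:300]
cv2.imwrite("pics/g6.png",cv2.resize(a,None,fx=4,fy=4,interpolation=cv2.INTER_CUBIC))
```

```text
[0.5476485  0.05739475 0.06097966] 0.0007796060239699594 [ 0.37807427  0.69787926 -1.22513261] (array([-0.52,  0.07,  4.89]), [[-1.0, -0.0, -0.007], [-0.0, 1.0, -0.002], [0.007, -0.002, -1.0]])
```

View pics/g6.png

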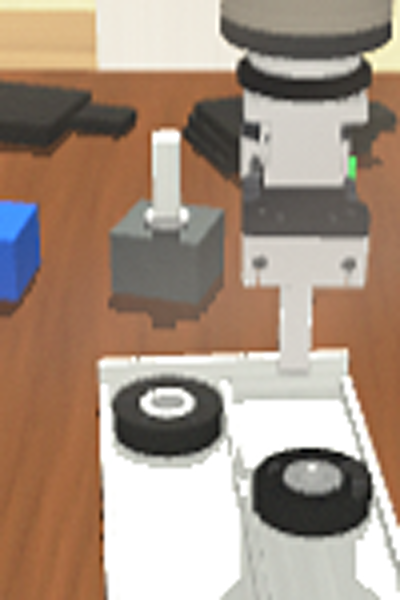

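The gauge hangs upright in its stand, and the closed fingers are over the far lane, behind the far wheel.

Call:
{"name": "play_rows", "arguments": {"commands": [{"translation":[-0.2,0,1],"roll":0},{"translation":[-0.2,0,2.5],"roll":0},{"translation":[-0.2,0,4],"roll":0},{"translation":[-0.2,0,4],"roll":0},{"translation":[-0.2,0,4],"roll":0}]}}

```text
time: 16.55
ee_pos: [0.5528, 0.058, 0.0253]
orientation: [-0.0, 1.0, -0.0, -0.0]
ft_force: [-0.5, -0.0, 1.0]
grip_width: 0.0002
grasp_force: 0.0
```

Call:
{"name": "play_rows", "arguments": {"commands": [{"translation":[0,0,0.7],"roll":0},{"translation":[0,0,1.3],"roll":0},{"translation":[0,0,1.3],"roll":0},{"translation":[-0.1,-1,1.3],"roll":0},{"translation":[-0.2,-2,1.3],"roll":0},{"translation":[-0.3,-3,1.3],"roll":0},{"translation":[-0.4,-4,1.3],"roll":0},{"translation":[-0.5,-5,1.3],"roll":0},{"translation":[-0.5,-6,1.3],"roll":0},{"translation":[-0.6,-7,1.3],"roll":0}]}}

```text
time: 17.55
ee_pos: [0.5594, -0.0126, 0.0126]
orientation: [-0.0, 1.0, 0.0, 0.0]
ft_force: [2.4, 2.0, 0.3]
grip_width: 0.0005
grasp_force: 1.5
```

Call:
{"name": "play_rows", "arguments": {"commands": [{"translation":[-0.1,-1,0],"roll":0},{"translation":[-0.2,-2,0],"roll":0},{"translation":[-0.3,-3,0],"roll":0},{"translation":[-0.4,-4,0],"roll":0},{"translation":[-0.5,-4.8,0],"roll":0},{"translation":[-0.5,-5.4,0],"roll":0},{"translation":[-0.5,-5.7,0],"roll":0},{"translation":[-0.5,-5.8,0],"roll":0},{"translation":[-0.5,-5.8,0],"roll":0}]}}

```text
time: 18.45
ee_pos: [0.5639, -0.0699, 0.0124]
orientation: [-0.0, 1.0, -0.0, -0.0]
ft_force: [0.9, 1.0, -0.1]
grip_width: 0.0006
grasp_force: 0.6
```

Run:
```python
from h import *
s=robot.get_state();print(s["ee_pos"],s["ft_force"])
a=robot.camera("side")[:,:,::-1][90:270,200:325]
cv2.imwrite("pics/g7.png",cv2.resize(a,None,fx=3.3,fy=3.3,interpolation=cv2.INTER_CUBIC))
for w in wheels("side"): print(w)
```

```text
[ 0.56390644 -0.06991317  0.01243139] [ 0.9275881   1.04356056 -0.08699634]
([0.5675, -0.1189, 0.026], [283.7, 236.9], [9.7, 16.0])
([0.4688, 0.0829, 0.026], [241.4, 190.2], [7.9, 14.2])
([0.5196, -0.0748, 0.026], [261.3, 225.0], [83.1, 101.7])
```

Call:
{"name": "play_rows", "arguments": {"commands": [{"translation":[0.1,1,0],"roll":0},{"translation":[0.1,1.5,0],"roll":0},{"translation":[0.1,1.5,-3],"roll":0},{"translation":[0.1,1.5,-7],"roll":0},{"translation":[0.1,1.5,-12],"roll":0},{"translation":[0.1,1.5,-16],"roll":0},{"translation":[0.1,1.5,-20],"roll":0},{"translation":[0.1,1.5,-20],"roll":0},{"translation":[0.1,1.5,-20],"roll":0},{"translation":[0.1,1.5,-20],"roll":0}]}}

```text
time: 19.55
ee_pos: [0.5623, -0.0544, 0.2113]
orientation: [-0.0, 1.0, -0.0, -0.001]
ft_force: [0.1, 0.1, -0.5]
grip_width: 0.0008
grasp_force: 0.0
```

Run:
```python
from h import *
s=robot.get_state();print(s["ee_pos"],s["ft_force"])
T=np.array([.517,-.018]); a=np.radians(5.2); Q=np.array([[np.cos(a),np.sin(a)],[-np.sin(a),np.cos(a)]])
for n in("top","side"):
    for w in wheels(n): print(n,w,"tray",(Q@(np.array(w[0][:2])-T)).round(4))
g=cv2.cvtColor(robot.camera("side"),cv2.COLOR_RGB2GRAY)
# handle columns per row: bright against the bench (start: centre 241.3, top row 122.5)
for r in (124,128,132,136): print(r,np.where(g[r,228:255]>170)[0]+228)
```

```text
[ 0.56228542 -0.05439912  0.21129835] [ 0.11721158  0.05231706 -0.46382805]
top ([0.4668, 0.0829, 0.026], [236.9, 227.6], [16.3, 16.7]) tray [-0.0408  0.105 ]
top ([0.6329, -0.0666, 0.026], [292.1, 152.8], [14.0, 18.0]) tray [ 0.111  -0.0589]
side ([0.5675, -0.1187, 0.026], [283.7, 236.8], [11.0, 16.8]) tray [ 0.0412 -0.1049]
side ([0.4688, 0.0829, 0.026], [241.4, 190.2], [7.9, 14.2]) tray [-0.0389  0.1049]
side ([0.5218, -0.0661, 0.026], [262.3, 222.9], [85.8, 102.9]) tray [ 0.0004 -0.0483]
124 [238 239 240 241 242 243 244]
128 [238 239 240 241 242 243 244]
132 [238 239 240 241 242 243 244]
136 [238 239 240 241 242 243 244]
```

Both wheels are at tray |y| = 0.105, and the gauge handle is vertical at column 241, as at the start. I'm handing in.

```bash
python3 -c "
from bench import robot
print(robot.finish_job())"
```

```text
the job is handed in; nothing more can be done
None
```

The job is handed in, with no verdict returned: the near wheel passed the gauge and is at the left end, the far wheel is undersize and is at the right end, and the gauge is upright in its stand.

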